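# Put the stereo microscope's accessories away in their foam tray

## Robot

A 6-joint arm with a two-finger parallel gripper is mounted at the origin on the work surface. World frame = base frame: x ahead of the robot, y to its left, z up, the work surface at z = 0. Lengths are in m, angles in rad, forces in N, time in s.
With the tool pointing down it reaches from about 0.35 to 0.775 m from the base axis. Payload 7.3 kg.
Tool frame: the origin (TCP) lies on the centre line of the jaws, within the pads' length; the fingertips stand 11 mm ahead of it and the grasp point (between the pads) lies 8 mm behind it; y points along the fingers, z is the direction in which the jaws open and shut, and the axes are right-handed (so a half turn about y gives the same grasp; the last joint's range is limited). The gripper opens to 92 mm and grips with 3 to 60 N. Pads are 19 mm wide; open, the fingers measure 130 mm over their backs; the gripper's body (75 mm by 190 mm) begins 47 mm behind the grasp point.
Start: joints at [1.092, 0.342, 1.524, -0, 1.275, -0.146], TCP at [0.171, 0.496, 0.238] pointing down, gripper open.
Joint ranges: [-2.53, 2.53], [-0.77, 2.02], [0.04, 2.7], [-1, 4.14], [0.28, 2.66], [-3.11, 3.11]. Speed limits (rad/s): [2.57, 2.57, 3.14, 3.14, 3.14, 3.14].

## Interface

Orientations are given as [roll, pitch, yaw] about the fixed x, y, z axes, in that order (R = Rz(yaw) Ry(pitch) Rx(roll)).
In Python, from cell import robot, cams gives the robot as it stands.
- The arm moves only by the tool apply_moves, never from a script. Its argument "plan" is a list of rows, each a list of 7 numbers: the shift along the tool's x, y, z in m, then the turn, a rotation vector about the tool's x, y, z in degrees, then the gripper command: -1 is fully open, 1 is shut, values between are in proportion. A call has exactly 5 rows; each row is the pose to reach, as a shift and turn from the pose commanded when the call began, along the tool's axes at that moment; what a row does not reach only later rows make up. A row lasts 1/8 s, in which the tool goes at most 62.5 mm and 10.7 degrees, less where a joint would pass 70% of its speed; a pose out of reach is approached as far as the arm can. A call with a gripper value outside its range is refused whole. The fingers move at their own pace and stop on an object; "squeeze" is the grip in N (left out, the last holds). Time passes only in rows, so rows that repeat a pose let the fingers close, or fill a call up. It gives the time, the measured TCP pose, the force and the opening at its end, in the units of the state.
- robot.observe(): the state, without advancing time (a new reading comes with each control period).
- cams.read_camera(name): name is "scene" or "top"; returns the picture (420x560x3 uint8, blue, green, red); there is no depth.
- cams.calibration(name): a dict with "fx", "fy", "cx", "cy" (pixels), "extrinsics" (4x4, takes a point from world to camera coordinates). Camera axes: x right, y up, looking along -z (the intrinsics and any distortion apply to the point x, -y, -z); pixel columns grow to the right and rows downward; lengths in m; the calibration is good to about 2 mm. A picture is of the moment at which its call begins. calibration takes no time and is no camera call.
- robot.hand_in(): hands the job in, once; it reports no verdict.
The state is a dict: "time": time; "qpos": joint angles; "qvel": joint speeds; "joint_efforts": joint torques, N m; "tool_pos": TCP position; "tool_rot": TCP orientation; "contact_force": force on the tool from outside, world axes, zero at the start; "torque": the same for the moment, N m; "opening": finger opening in m.
Only numpy, scipy, OpenCV 4.12 (cv2) and the standard library are available. Lean on these libraries where they do the work, as an engineer would, in place of code of your own. Each camera call takes 0.05 s, during which the arm holds its last target. There are 200 camera calls.

## Task

Put the stereo microscope's four loose accessories away in the foam-lined tray, each standing upright and fully down in the cut-out made for it: the eyepiece in the small round one, the auxiliary lens in the large round one, the camera in the square one and the slide box in the long one. Set each one down, never drop it, and leave the brown oil bottle and the petri dish where they stand.

Things in the scene. Friction and masses are not known exactly. Their poses are not given: they have to be found in the camera images.
- eyepiece_center (a point): the loose eyepiece: 56 mm tall, stands upright on its barrel; black dust cap at the foot 34 mm across (up to 10 mm), steel barrel 30 mm across (10 to 26 mm), ivory head 42 mm across with a green ring (26 to 46 mm, the place to grip), black eyecup 38 mm across on top. Point on its axis, half-way up (28 mm above its underside); z up along its axis. About 110 g.
- lens_center (a point): the auxiliary objective lens: a plain round drum 58 mm across and 44 mm tall, ivory with a black knurled ring at the foot and dark glass on top. Point on its axis, half-way up (22 mm above its underside); z up. About 200 g.
- camera_center (a point): the microscope camera: a blue square housing 46 x 46 mm and 44 mm tall, with a steel lens mount 30 mm across and 8 mm high on its top (52 mm in all). Point on its vertical centre line, half-way up (26 mm above its underside); x and y square to the housing's sides, z up. About 160 g.
- slidebox_center (a point): the slide box: a closed green plastic box 84 mm long (its x) by 36 mm wide (its y) by 44 mm tall, white label on top. Point at its centre, 22 mm above its underside; z up. About 130 g.
- pocket_eyepiece (a point): the small round cut-out, 50 mm across, for the eyepiece. The tray's four black foam squares (116 mm, 118 mm apart, two by two, in an aluminium tray 252 mm square whose rim is 19 mm above the bench) have one cut-out each, all 8 mm deep with a yellow floor; the foam's top is 17 mm above the bench. Point at the centre of the cut-out's floor, 9 mm above the bench; x and y along the foam square's sides, z up.
- pocket_lens (a point): the large round cut-out, 74 mm across and 8 mm deep, for the auxiliary lens, in another of the tray's foam squares. Point at the centre of its floor, 9 mm above the bench; x and y along the foam square's sides, z up.
- pocket_camera (a point): the square cut-out, 62 x 62 mm and 8 mm deep, for the camera, in another of the foam squares. Point at the centre of its floor, 9 mm above the bench; x and y along its sides, z up.
- pocket_slidebox (a point): the long cut-out, 100 mm (its x) by 52 mm (its y) and 8 mm deep, for the slide box, in another of the foam squares. Point at the centre of its floor, 9 mm above the bench; z up.
- oil_center (a point): a small brown immersion-oil bottle, 30 mm across, 57 mm tall, black cap, standing loose among the accessories on the pale mat (2 mm thick); to be left alone. Point on its axis, half-way up.
- dish_center (a point): a clear petri dish with a pink specimen, 63 mm across, 16 mm tall, loose on the far part of the mat; to be left alone. Point at its centre, half-way up.

How it is judged:
At the end, for the whole second after the job is handed in: Eyepiece, auxiliary lens, camera and slide box each stand upright (within 0.1 rad) in their own cut-out, centre within 13 mm of its centre and underside within 3 mm of its floor, released and at rest; oil bottle and petri dish are within 20 mm of where they began (horizontal distance between eyepiece_center and pocket_eyepiece below 0.013 m and z of eyepiece_center in the frame of pocket_eyepiece below 0.031 m and angle between each of eyepiece_center, lens_center, camera_center, slidebox_center's own z axis and vertical below 0.1 rad and linear speed of each of eyepiece, lens, camera, slidebox below 0.02 m/s and contact force between each of eyepiece, lens, camera, slidebox and the fingers below 0.1 N and horizontal distance between lens_center and pocket_lens below 0.013 m and z of lens_center in the frame of pocket_lens below 0.025 m and horizontal distance between camera_center and pocket_camera below 0.013 m and z of camera_center in the frame of pocket_camera below 0.029 m and horizontal distance between slidebox_center and pocket_slidebox below 0.013 m and z of slidebox_center in the frame of pocket_slidebox below 0.025 m and distance of each of oil_center, dish_center from where it was at the start of the episode below 0.02 m); the robot touches nothing.
It fails at once if an accessory is dropped (falls free by more than about 30 mm) ((linear speed of eyepiece above 0.75 m/s and contact force between eyepiece and anything else below 0.05 N) or (linear speed of lens above 0.75 m/s and contact force between lens and anything else below 0.05 N) or (linear speed of camera above 0.75 m/s and contact force between camera and anything else below 0.05 N) or (linear speed of slidebox above 0.75 m/s and contact force between slidebox and anything else below 0.05 N)).
It fails at once if the oil bottle is moved by more than 20 mm or tipped over (distance of oil_center from where it was at the start of the episode above 0.02 m or angle between oil_center's own z axis and vertical above 0.5 rad).
It fails at once if the petri dish is moved by more than 20 mm or tipped over (distance of dish_center from where it was at the start of the episode above 0.02 m or angle between dish_center's own z axis and vertical above 0.5 rad).
It also fails if it takes over 93 s, if anything falls off the work surface, if the arm or the gripper's body presses on something with over 40 N, if the wrist force passes 120 N, or if a joint passes its speed limit or range.

## Working session

There is one attempt and no reset: what is moved stays moved. The work goes in short steps, Python scripts to look and compute and a tool call to move; the robot and the scene stay as the last step left them, time stands still between calls to the robot, and variables do not carry over. Pictures are saved under pics/ and viewed, about 12 in all and at most 16, crops included, and the job is handed in when it is done.

Besides the shell and the picture viewer there is one more tool, called by a JSON object that holds its "name" and its "arguments", one argument or row to a line. apply_moves: Moves the arm, as the interface text tells. Its arguments: {"type":"object","properties":{"plan":{"type":"array","items":{"type":"array","items":{"type":"number"}}},"squeeze":{"type":"number"}},"required":["plan"]}

```bash
mkdir -p pics; ls
python3 - <<'E'
from cell import robot,cams
import cv2,numpy as np
print(robot.observe())
for n in("scene","top"):
    cv2.imwrite(f"pics/{n}0.png",cams.read_camera(n)); print(n,cams.calibration(n))
E
```

```text
pics
{'time': 0.0, 'qpos': array([ 1.09200684e+00,  3.42692757e-01,  1.52501132e+00, -2.81661304e-05,
        1.27537976e+00, -1.45969017e-01]), 'qvel': array([ 3.59371530e-04, -1.09596820e-03,  6.52423134e-04, -2.14427737e-04,
       -1.35165414e-05, -5.15393066e-04]), 'joint_efforts': array([-5.28622677e-04, -4.31251752e+01, -2.44213057e+01,  7.18204002e-02,
        5.62207494e-02, -1.15008074e-04]), 'tool_pos': array([0.17131543, 0.49585578, 0.23706248]), 'tool_rot': array([-1.57227557e+00,  1.90247684e-04, -3.32812386e-01]), 'contact_force': array([0.1077433 , 0.4461414 , 0.07389715]), 'torque': array([-0.02024471, -0.05454077,  0.01436537]), 'opening': 0.09177080109763354}
scene {'fx': 417.8722641584289, 'fy': 417.8722641584289, 'cx': 274.8574654234428, 'cy': 209.43541719762771, 'extrinsics': array([[ 0.56922356,  0.82213009, -0.00930881, -0.32537851],
       [-0.48015771,  0.341598  ,  0.80793525,  0.21385209],
       [ 0.66740776, -0.45542608,  0.58919774, -1.17100297],
       [ 0.        ,  0.        ,  0.        ,  1.        ]])}
top {'fx': 406.9411562534913, 'fy': 406.9411562534913, 'cx': 275.94052578315535, 'cy': 208.26529978170797, 'extrinsics': array([[-8.29996155e-03, -9.99877453e-01,  1.32736587e-02,
         8.75649285e-04],
       [ 9.86565699e-01, -6.02221807e-03,  1.63253957e-01,
        -5.52522401e-01],
       [-1.63154014e-01,  1.44503379e-02,  9.86494782e-01,
        -7.73405742e-01],
       [ 0.00000000e+00,  0.00000000e+00,  0.00000000e+00,
         1.00000000e+00]])}
```

View pics/top0.png

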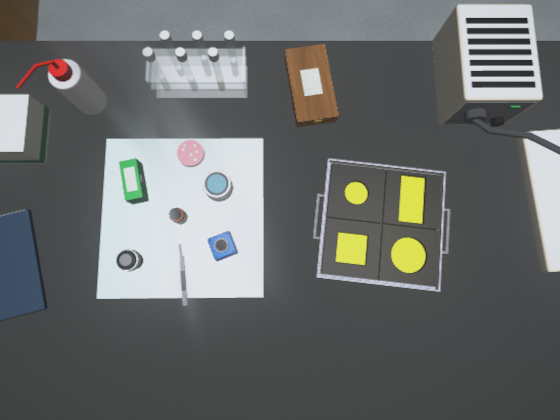

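View pics/scene0.png

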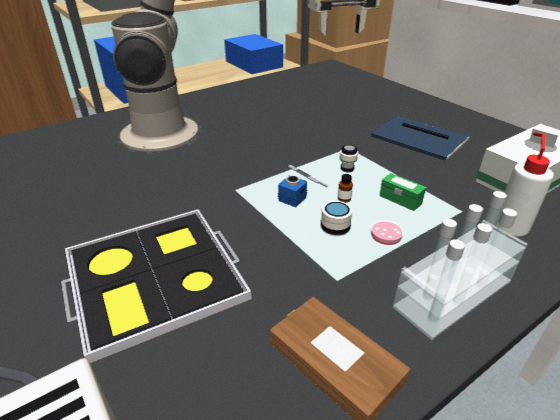

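The top view shows the eyepiece at about (127,260), the lens at (217,184), the camera at (222,246) and the slide box at (131,180). The oil bottle is at (177,215) and the dish at (190,153). The tray lies on the right, with its yellow pockets at (356,193), (411,199), (351,249) and (408,255). The scene view agrees, and shows the four items upright on the mat with tweezers nearby.

```bash
cat > h.py <<'E'
import cv2,numpy as np
from cell import robot,cams
C={n:cams.calibration(n) for n in("scene","top")}
def ray(n,u,v,z):
    c=C[n];E=c["extrinsics"];R,t=E[:3,:3],E[:3,3]
    d=R.T@np.array([(u-c["cx"])/c["fx"],-(v-c["cy"])/c["fy"],-1]);o=-R.T@t
    return (o+d*(z-o[2])/d[2])[:2]
def proj(n,p):
    c=C[n];E=c["extrinsics"];q=E[:3,:3]@np.array(p)+E[:3,3]
    return np.array([c["cx"]+c["fx"]*q[0]/-q[2],c["cy"]-c["fy"]*q[1]/-q[2]])
def blobs(mask,amin):
    cs=cv2.findContours(mask.astype(np.uint8),cv2.RETR_EXTERNAL,cv2.CHAIN_APPROX_NONE)[0]
    return [c for c in cs if cv2.contourArea(c)>amin]
def world(n,c,z): return np.array([ray(n,*p[0],z) for p in c])
def fit(w):
    (c,s,a)=cv2.minAreaRect((w*1000).astype(np.float32)); M=cv2.moments((w*1e4).astype(np.float32).reshape(-1,1,2))
    return np.round([M["m10"]/M["m00"]/10,M["m01"]/M["m00"]/10],1),np.round(c,1),np.round(s,1),round(a,1)
E
python3 - <<'E'
from h import *
for n in("top","scene"):
    im=cv2.imread(f"pics/{n}0.png");h,s,v=cv2.split(cv2.cvtColor(im,cv2.COLOR_BGR2HSV))
    print(n)
    for c in blobs((h>22)&(h<35)&(s>150)&(v>120),100): print("yellow",fit(world(n,c,.013)),len(cv2.approxPolyDP(c,3,True)))
    for c in blobs((h>105)&(h<125)&(s>150)&(v>60),30): print("blue",cv2.boundingRect(c),fit(world(n,c,.046)))
    for c in blobs((h>50)&(h<80)&(s>150),60): print("green",cv2.boundingRect(c),fit(world(n,c,.046)))
    for c in blobs(((h>150)|(h<8))&(s>50)&(v>150),60): print("pink",cv2.boundingRect(c),fit(world(n,c,.01)))
im=cv2.imread("pics/top0.png")
cv2.imwrite("pics/crop.png",cv2.resize(im[140:280,105:250],None,fx=4.2,fy=4.2,interpolation=cv2.INTER_CUBIC))
im=cv2.imread("pics/scene0.png")
cv2.imwrite("pics/crop2.png",cv2.resize(im[140:250,265:435],None,fx=4.5,fy=4.5,interpolation=cv2.INTER_CUBIC))
E
```

```text
top
yellow (array([ 459.2, -275.5]), array([ 458.7, -275.4]), array([70.5, 69.8]), 89.6) 8
yellow (array([ 473.5, -158.7]), array([ 473.5, -158.8]), array([59.8, 60.1]), 82.9) 4
yellow (array([ 590.8, -172.7]), array([ 590.7, -173. ]), array([46.1, 44.8]), 44.0) 7
yellow (array([ 576.7, -289.9]), array([ 576.5, -289.9]), array([50.9, 98.8]), 83.2) 4
pink (178, 141, 25, 24) (array([681.9, 183.6]), array([681.8, 182.4]), array([47.5, 53.6]), 60.2)
pink (16, 60, 37, 28) (array([867.1, 533. ]), array([868. , 532.3]), array([20.4, 95.5]), 41.4)
pink (48, 59, 19, 18) (array([876. , 475.7]), array([876.4, 476. ]), array([38.6, 41.2]), 49.6)
scene
yellow (array([ 577.3, -287.4]), array([ 577.2, -287.5]), array([52.9, 94.6]), 82.9) 4
yellow (array([ 591.5, -170.5]), array([ 591.7, -170.4]), array([48.7, 40.9]), 54.8) 6
yellow (array([ 460.2, -273.3]), array([ 460.8, -273.5]), array([69.8, 63.4]), 54.7) 8
yellow (array([ 474.3, -156.1]), array([ 474.1, -156.3]), array([61.9, 55.1]), 83.0) 4
blue (278, 179, 29, 28) (array([511.2,  84.8]), array([509.3,  85.9]), array([56.1, 98.5]), 51.4)
blue (94, 37, 33, 66) (array([-622. ,   57.2]), array([-564.1,   47.3]), array([ 80.7, 818.2]), 77.0)
blue (225, 34, 58, 39) (array([-391.5,  563.6]), array([-388.2,  570.3]), array([235.6, 527.8]), 62.1)
green (381, 174, 45, 36) (array([638.7, 262.6]), array([632.7, 268.1]), array([99.5, 87.9]), 13.1)
pink (372, 222, 30, 23) (array([679.6, 183.9]), array([682.4, 183.4]), array([55. , 65.8]), 73.4)
pink (527, 154, 23, 12) (array([698.8, 688.4]), array([699.4, 690.6]), array([49.3, 50.7]), 10.9)
```

View pics/crop.png

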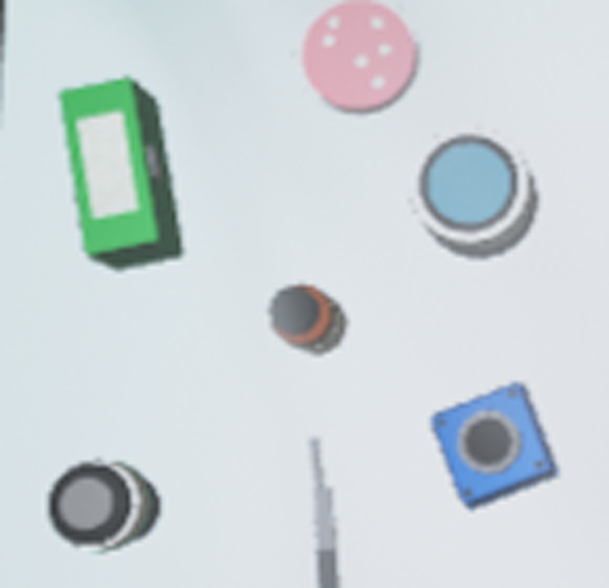

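View pics/crop2.png

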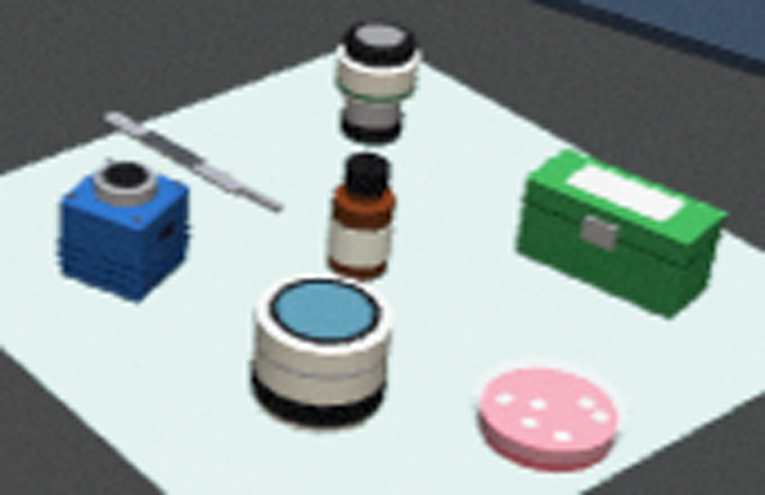

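The crops give me usable features. In the top crop these are the label and box-top corners, the lens glass at (469,183), the camera mount at (488,440) with its face corners, and the eyepiece cup at (88,502). The same features are visible in the scene crop. I'll cast rays through them.

Run:
```python
from h import *
T=lambda x,y,z: ray("top",x/4.2+105-.4,y/4.2+140-.4,z)*1000
S=lambda x,y,z: ray("scene",x/4.5+265-.4,y/4.5+140-.4,z)*1000
def quad(f,P,z):
    w=np.array([f(*p,z) for p in P]); e=np.diff(np.vstack([w,w[:1]]),axis=0)
    print(w.mean(0).round(1),np.linalg.norm(e,axis=1).round(0),np.degrees(np.arctan2(e[:,1],e[:,0])).round(1))
print("label T/S, box top T");quad(T,[(76,117),(128,110),(143,212),(95,220)],.046)
quad(S,[(566,180),(590,167),(685,207),(655,220)],.046);quad(T,[(58,95),(130,78),(158,243),(88,255)],.046)
quad(S,[(527,182),(567,150),(727,215),(682,243)],.046)
print("cam");quad(T,[(432,415),(521,383),(557,472),(470,507)],.046);quad(S,[(63,206),(126,166),(189,182),(134,224)],.046)
print(T(488,440,.054),S(126,178,.054))
print("lens",T(469,183,.046),S(325,311,.046));print("eye",T(88,502,.058),S(382,42,.058))
print("oil",T(295,311,.059),S(368,166,.059),"dish",T(359,55,.018),S(548,402,.018))
im=cv2.imread("pics/top0.png");h,s,v=cv2.split(cv2.cvtColor(im,cv2.COLOR_BGR2HSV))
for x,y in[(469,183),(500,410),(88,100)]: 
    a,b=int(y/4.2+140),int(x/4.2+105);print(h[a,b],s[a,b],v[a,b])
```

```text
label T/S, box top T
[614.8 290.1] [25. 51. 23. 52.] [ -82.3 -169.3   99.5   13. ]
[615.5 293.8] [18. 50. 20. 47.] [  94.6   10.2  -91.9 -171.4]
[613.5 291.1] [35. 84. 34. 81.] [ -76.3 -168.1   99.7   13.2]
[617.6 291.8] [38. 83. 35. 78.] [ 104.    11.2  -84.5 -166.4]
cam
[478.8 103.3] [44. 46. 44. 47.] [ -70.4 -157.6  111.5   23.2]
[483.6 107.7] [46. 32. 44. 36.] [ 104.2   28.4  -72.2 -150.5]
[480.10229087 105.62446885] [481.92848755 107.46032553]
lens [604.71682172 117.45829656] [605.5351376 120.3534658]
eye [452.65457717 288.34971127] [457.94536495 288.46859983]
oil [540.74703917 196.09807433] [544.55961157 199.16961062] dish [677.69461972 177.74093224] [680.72517545 180.55764125]
100 75 207
108 113 219
68 146 184
```

```bash
cat >> h.py <<'E'
def plan(*wps):
    """rows (shift mm->m, turn about tool y) from the present pose through world waypoints x,y,z(mm),yaw(deg), one call each"""
    o=robot.observe();p=np.array(o["tool_pos"])*1000;yaw=np.degrees(o["tool_rot"][2])
    print("now",p.round(1),"rot",np.degrees(o["tool_rot"]).round(2),"t",round(o["time"],2),"F",o["contact_force"].round(1),"open",round(o["opening"],4))
    for x,y,z,w in wps:
        a=np.radians(yaw);d=np.array([x,y,z])-p
        print([round(float(k)/1000,3) for k in(d[0]*np.cos(a)+d[1]*np.sin(a),-d[2],-d[0]*np.sin(a)+d[1]*np.cos(a))],"turn_y",round(yaw-w,1),"rows>=",round(max(np.linalg.norm(d)/62.5,abs(yaw-w)/10.7),1))
        p=np.array([x,y,z]);yaw=w
E
python3 -c "
from h import *
plan((455.5,288.4,120,0),(455.5,288.4,30,0))"
```

```text
now [171.3 495.9 237.1] rot [-9.008e+01  1.000e-02 -1.907e+01] t 0.1 F [-0.  -0.4 -0.2] open 0.0915
[0.336, 0.117, -0.103] turn_y -19.1 rows>= 5.9
[0.0, 0.09, 0.0] turn_y 0 rows>= 1.4
```

{"name": "apply_moves", "arguments": {
  "plan": [
    [0.056,0.02,-0.017,0,-4,0,-0.5],
    [0.112,0.039,-0.034,0,-8,0,-0.5],
    [0.168,0.059,-0.051,0,-12,0,-0.5],
    [0.224,0.078,-0.069,0,-16,0,-0.5],
    [0.28,0.098,-0.086,0,-19.1,0,-0.5]
  ],
  "squeeze": 20
}}

```text
time: 0.72
tool_pos: [0.4093, 0.3221, 0.139]
tool_rot: [-1.571, 0.0, 0.003]
contact_force: [0.2, 0.5, 1.0]
opening: 0.0692
```

```bash
python3 -c "
from h import *
plan((455.5,288.4,100,0),(455.5,288.4,30,0))"
```

```text
now [409.3 322.1 139. ] rot [-8.999e+01  1.000e-02  1.500e-01] t 0.72 F [0.2 0.5 1. ] open 0.0692
[0.046, 0.039, -0.034] turn_y 0.1 rows>= 1.1
[0.0, 0.07, 0.0] turn_y 0 rows>= 1.1
```

{"name": "apply_moves", "arguments": {
  "plan": [
    [0.023,0.02,-0.017,0,0,0,-0.5],
    [0.046,0.039,-0.034,0,0,0,-0.5],
    [0.046,0.039,-0.034,0,0,0,-0.5],
    [0.046,0.039,-0.034,0,0,0,-0.5],
    [0.046,0.039,-0.034,0,0,0,-0.5]
  ]
}}

```text
time: 1.35
tool_pos: [0.4536, 0.2903, 0.1015]
tool_rot: [-1.57, -0.001, 0.002]
contact_force: [-0.5, 0.1, -0.2]
opening: 0.0688
```

Run:
```python
from h import *
plan((455.5,288.4,30,0))
a=cams.read_camera("scene")[90:230,280:440];b=cams.read_camera("top")[190:320,60:220]
cv2.imwrite("pics/p1.png",np.vstack([cv2.resize(a,(640,560))[230:],cv2.resize(b,(640,520))[:260]]))
print(proj("top",(.4555,.2884,.058)),proj("scene",(.4555,.2884,.058)))
```

```text
now [453.6 290.3 101.5] rot [-8.996e+01 -5.000e-02  1.000e-01] t 1.35 F [-0.5  0.1 -0.2] open 0.0688
[0.002, 0.071, -0.002] turn_y 0.1 rows>= 1.1
[125.60278483 257.64122321] [348.73725876 148.53505875]
```

View pics/p1.png

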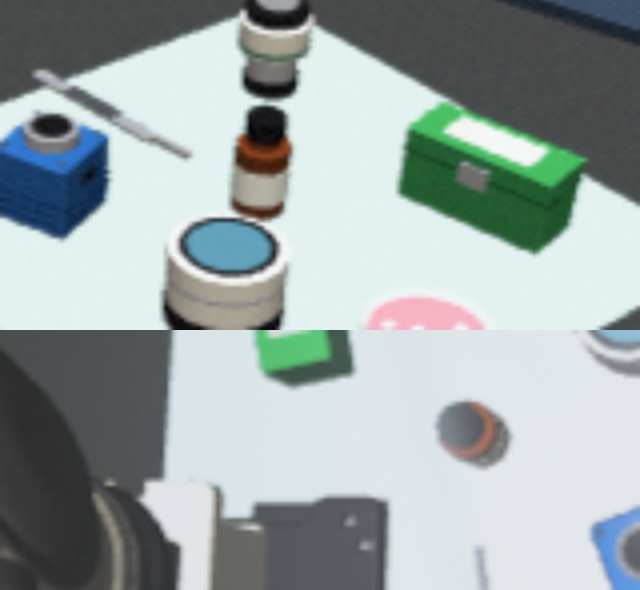

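The scene half shows the eyepiece standing untouched at the top of the crop. In the top half the gripper body sits over it and hides it, at about (120,257) in the full picture, with the oil bottle and box well clear. Next I go down and grip.

{"name": "apply_moves", "arguments": {
  "plan": [
    [0.002,0.03,-0.002,0,0,0,-0.5],
    [0.002,0.055,-0.002,0,0,0,-0.5],
    [0.002,0.071,-0.002,0,0,0,-0.5],
    [0.002,0.071,-0.002,0,0,0,-0.5],
    [0.002,0.071,-0.002,0,0,0,0.5]
  ]
}}

```text
time: 2.08
tool_pos: [0.4566, 0.2879, 0.0306]
tool_rot: [-1.57, -0.001, 0.001]
contact_force: [-0.1, 0.3, 0.1]
opening: 0.0627
```

{"name": "apply_moves", "arguments": {
  "plan": [
    [0,0,0,0,0,0,0.5],
    [0,0,0,0,0,0,0.5],
    [0,0,0,0,0,0,0.5],
    [0,0,0,0,0,0,0.5],
    [0,0,0,0,0,0,0.5]
  ]
}}

```text
time: 2.7
tool_pos: [0.4565, 0.2878, 0.0303]
tool_rot: [-1.57, -0.001, 0.001]
contact_force: [0.0, 0.1, 5.6]
opening: 0.0413
```

Run:
```python
from h import *
plan((455.5,288.4,140,0),(591,-171.6,140,-7),(591,-171.6,38,-7))
a=cams.read_camera("scene")[90:230,280:440]
cv2.imwrite("pics/p2.png",cv2.resize(a,(640,560)))
```

```text
now [456.5 287.8  30.3] rot [-8.996e+01 -7.000e-02  3.000e-02] t 2.7 F [0.  0.1 5.6] open 0.0413
[-0.001, -0.11, 0.001] turn_y 0.0 rows>= 1.8
[0.136, -0.0, -0.46] turn_y 7 rows>= 7.7
[0.0, 0.102, 0.0] turn_y 0 rows>= 1.6
```

View pics/p2.png

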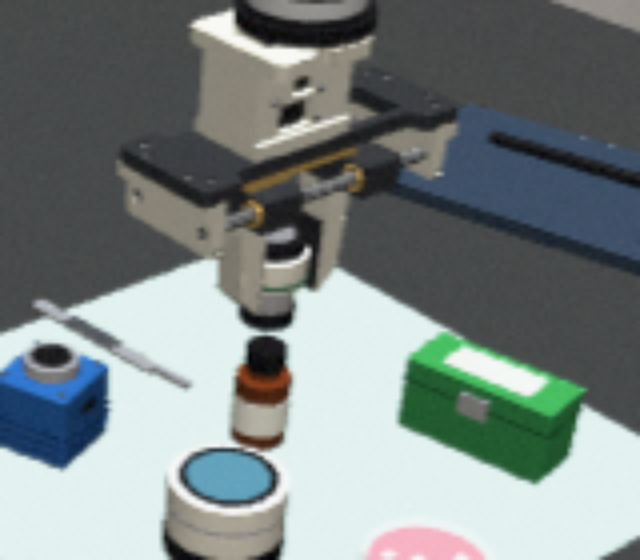

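The eyepiece is gripped by its head, upright, with the opening at 41 mm. Next I lift it and carry it to the tray.

{"name": "apply_moves", "arguments": {
  "plan": [
    [0,-0.04,0,0,0,0,0.5],
    [0,-0.08,0,0,0,0,0.5],
    [0,-0.11,0,0,0,0,0.5],
    [0.01,-0.11,-0.035,0,0,0,0.5],
    [0.023,-0.11,-0.08,0,0,0,0.5]
  ]
}}

```text
time: 3.38
tool_pos: [0.4789, 0.2072, 0.1398]
tool_rot: [-1.571, -0.0, 0.003]
contact_force: [1.0, -0.2, -1.5]
opening: 0.0411
```

{"name": "apply_moves", "arguments": {
  "plan": [
    [0.016,0,-0.054,0,2,0,0.5],
    [0.032,0,-0.109,0,4,0,0.5],
    [0.048,0,-0.163,0,6,0,0.5],
    [0.064,0,-0.218,0,7,0,0.5],
    [0.08,0,-0.272,0,7,0,0.5]
  ]
}}

```text
time: 4.0
tool_pos: [0.5591, -0.0664, 0.1393]
tool_rot: [-1.571, 0.001, -0.122]
contact_force: [0.9, -0.0, -1.5]
opening: 0.0418
```

Run:
```python
from h import *
plan((591,-171.6,140,-7),(591,-171.6,48,-7),(591,-171.6,37.5,-7))
```

```text
now [559.1 -66.4 139.3] rot [-8.999e+01  6.000e-02 -6.990e+00] t 4.0 F [ 0.9 -0.  -1.5] open 0.0418
[0.044, -0.001, -0.101] turn_y 0.0 rows>= 1.8
[0.0, 0.092, 0.0] turn_y 0 rows>= 1.5
[0.0, 0.011, 0.0] turn_y 0 rows>= 0.2
```

{"name": "apply_moves", "arguments": {
  "plan": [
    [0.022,0,-0.05,0,0,0,0.5],
    [0.044,0,-0.101,0,0,0,0.5],
    [0.044,0.04,-0.101,0,0,0,0.5],
    [0.044,0.08,-0.101,0,0,0,0.5],
    [0.044,0.08,-0.101,0,0,0,0.5]
  ]
}}

```text
time: 4.62
tool_pos: [0.588, -0.1692, 0.0561]
tool_rot: [-1.568, 0.008, -0.122]
contact_force: [1.1, 1.3, -1.3]
opening: 0.0415
```

Run:
```python
from h import *
plan((591,-171.6,48,-7),(591,-171.6,37.5,-7))
a=cams.read_camera("scene")[120:330,60:280]
cv2.imwrite("pics/p3.png",cv2.resize(a,None,fx=2.8,fy=2.8))
```

```text
now [ 588.  -169.2   56.1] rot [-89.86   0.47  -6.99] t 4.62 F [ 1.1  1.3 -1.3] open 0.0415
[0.003, 0.008, -0.002] turn_y 0.0 rows>= 0.1
[0.0, 0.011, 0.0] turn_y 0 rows>= 0.2
```

View pics/p3.png

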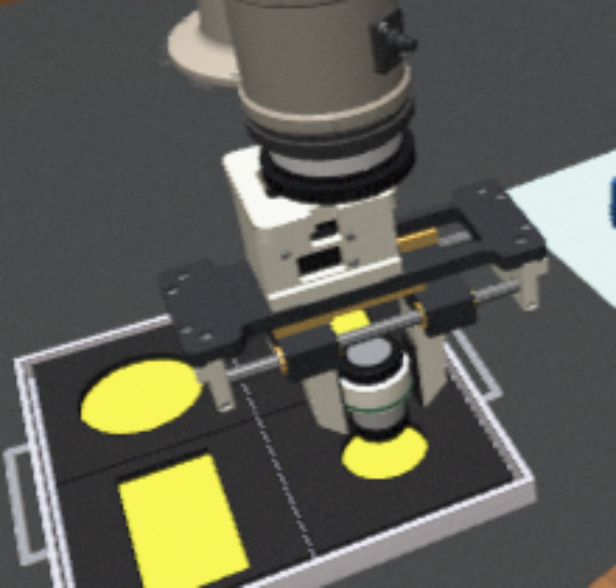

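The picture shows the eyepiece upright, with its foot at about (380,428) in the crop and the pocket just below it at (385,452). That fits the remaining height. Now I lower it.

{"name": "apply_moves", "arguments": {
  "plan": [
    [0.003,0.004,-0.002,0,0,0,0.5],
    [0.003,0.008,-0.002,0,0,0,0.5],
    [0.003,0.013,-0.002,0,0,0,0.5],
    [0.003,0.017,-0.002,0,0,0,0.5],
    [0.003,0.018,-0.002,0,0,0,0.5]
  ]
}}

```text
time: 5.3
tool_pos: [0.5932, -0.1722, 0.0414]
tool_rot: [-1.571, 0.001, -0.122]
contact_force: [-0.1, -0.4, -1.3]
opening: 0.0418
```

Run:
```python
from h import *
plan((591,-171.6,37.3,-7))
print(proj("scene",(.588,-.1692,.028)),proj("scene",(.591,-.1716,.009)))
```

```text
now [ 593.2 -172.2   41.4] rot [-8.999e+01  3.000e-02 -6.960e+00] t 5.3 F [-0.1 -0.4 -1.3] open 0.0418
[-0.002, 0.004, 0.0] turn_y 0.0 rows>= 0.1
[195.53010988 272.6683894 ] [196.40370737 282.54707268]
```

{"name": "apply_moves", "arguments": {
  "plan": [
    [-0.001,0.002,0,0,0,0,0.5],
    [-0.002,0.004,0,0,0,0,0.5],
    [-0.002,0.004,0,0,0,0,0.5],
    [-0.002,0.004,0,0,0,0,0.5],
    [-0.002,0.004,0,0,0,0,0.5]
  ]
}}

```text
time: 5.92
tool_pos: [0.5915, -0.1721, 0.0378]
tool_rot: [-1.571, -0.0, -0.122]
contact_force: [0.7, -0.9, -1.4]
opening: 0.0419
```

{"name": "apply_moves", "arguments": {
  "plan": [
    [0,0.001,0,0,0,0,0.5],
    [0,0.002,0,0,0,0,0.5],
    [0,0.002,0,0,0,0,0.5],
    [0,0.002,0,0,0,0,0.5],
    [0,0.002,0,0,0,0,0.5]
  ]
}}

```text
time: 6.55
tool_pos: [0.5917, -0.1722, 0.0373]
tool_rot: [-1.571, -0.001, -0.121]
contact_force: [-3.1, 1.5, 10.4]
opening: 0.0414
```

Contact made. I'll release and rise.

{"name": "apply_moves", "arguments": {
  "plan": [
    [0,0,0,0,0,0,-0.4],
    [0,0,0,0,0,0,-0.4],
    [0,0,0,0,0,0,-0.4],
    [0,0,0,0,0,0,-0.4],
    [0,0,0,0,0,0,-0.4]
  ]
}}

```text
time: 7.18
tool_pos: [0.5914, -0.1721, 0.0356]
tool_rot: [-1.571, 0.0, -0.122]
contact_force: [0.5, 0.3, -0.4]
opening: 0.0643
```

{"name": "apply_moves", "arguments": {
  "plan": [
    [0,-0.02,0,0,0,0,-0.4],
    [0,-0.05,0,0,0,0,-0.6],
    [0,-0.1,0,0,0,0,-1],
    [0,-0.1,0.05,0,0,0,-1],
    [0,-0.1,0.1,0,-4,0,-1]
  ]
}}

```text
time: 7.8
tool_pos: [0.6039, -0.0723, 0.1366]
tool_rot: [-1.571, -0.002, -0.052]
contact_force: [0.3, 0.3, -0.2]
opening: 0.091
```

Run:
```python
from h import *
plan((605,119,140,0),(605,119,90,0),(605,119,28,0))
```

```text
now [603.9 -72.3 136.6] rot [-90.01  -0.1   -2.98] t 7.8 F [ 0.3  0.3 -0.2] open 0.091
[-0.009, -0.003, 0.191] turn_y -3.0 rows>= 3.1
[0.0, 0.05, 0.0] turn_y 0 rows>= 0.8
[0.0, 0.062, 0.0] turn_y 0 rows>= 1.0
```

{"name": "apply_moves", "arguments": {
  "plan": [
    [-0.003,-0.003,0.06,0,-3,0,-1],
    [-0.006,-0.003,0.12,0,-3,0,-1],
    [-0.008,-0.003,0.17,0,-3,0,-1],
    [-0.009,-0.003,0.191,0,-3,0,-1],
    [-0.009,0.03,0.191,0,-3,0,-1]
  ]
}}

```text
time: 8.43
tool_pos: [0.6063, 0.1198, 0.1078]
tool_rot: [-1.57, -0.006, 0.003]
contact_force: [0.3, -0.0, 0.0]
opening: 0.0915
```

{"name": "apply_moves", "arguments": {
  "plan": [
    [0,0.015,0,0,0,0,-1],
    [0,0.015,0,0,0,0,-1],
    [0,0.015,0,0,0,0,-1],
    [0,0.015,0,0,0,0,-1],
    [0,0.015,0,0,0,0,-1]
  ]
}}

```text
time: 9.05
tool_pos: [0.6048, 0.1182, 0.0915]
tool_rot: [-1.571, -0.001, 0.0]
contact_force: [0.4, 0.1, 0.1]
opening: 0.0921
```

Run:
```python
from h import *
plan((605,119,28,0))
a=cams.read_camera("scene")[110:270,250:450];b=cams.read_camera("top")
cv2.imwrite("pics/p4.png",np.hstack([cv2.resize(a,None,fx=2.2,fy=2.2),cv2.resize(b[150:310,310:460],None,fx=2.2,fy=2.2)]))
```

```text
now [604.8 118.2  91.5] rot [-8.999e+01 -7.000e-02  2.000e-02] t 9.05 F [0.4 0.1 0.1] open 0.0921
[0.0, 0.063, 0.001] turn_y 0.0 rows>= 1.0
```

View pics/p4.png

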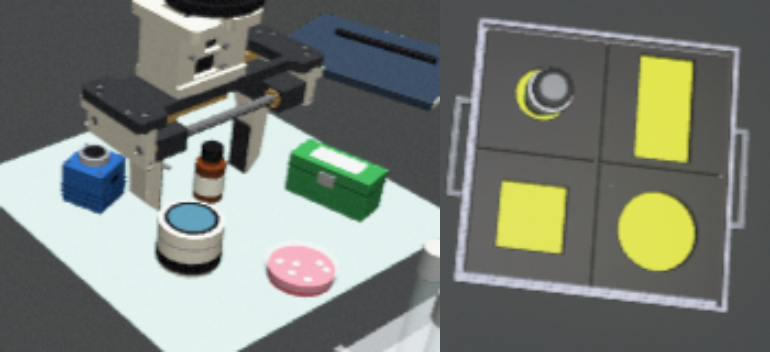

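The eyepiece stands in its small round pocket; its top is at about (361,190) in the full top picture. The open fingers straddle the lens, clear of the bottle and dish. Next I go down and grip.

{"name": "apply_moves", "arguments": {
  "plan": [
    [0,0.025,0.001,0,0,0,-1],
    [0,0.05,0.001,0,0,0,-1],
    [0,0.063,0.001,0,0,0,-1],
    [0,0.063,0.001,0,0,0,-1],
    [0,0.063,0.001,0,0,0,0.3]
  ],
  "squeeze": 25
}}

```text
time: 9.78
tool_pos: [0.6052, 0.1194, 0.0287]
tool_rot: [-1.571, -0.002, 0.001]
contact_force: [-0.4, -0.1, 0.9]
opening: 0.086
```

{"name": "apply_moves", "arguments": {
  "plan": [
    [0,0,0,0,0,0,0.5],
    [0,0,0,0,0,0,0.5],
    [0,0,0,0,0,0,0.5],
    [0,0,0,0,0,0,0.5],
    [0,0,0,0,0,0,0.5]
  ]
}}

```text
time: 10.4
tool_pos: [0.6047, 0.1193, 0.0281]
tool_rot: [-1.571, -0.001, 0.001]
contact_force: [-1.4, 0.1, 3.2]
opening: 0.0575
```

Run:
```python
from h import *
plan((605,119,120,0),(470,-200,120,-7),(460,-274.4,120,-7),(460,-274.4,50,-7))
print(proj("top",(.591,-.1716,.065)),ray("top",360.9,190,.065))
```

```text
now [604.7 119.3  28.1] rot [-9.e+01 -4.e-02  3.e-02] t 10.4 F [-1.4  0.1  3.2] open 0.0575
[0.0, -0.092, -0.0] turn_y 0.0 rows>= 1.5
[-0.135, 0.0, -0.319] turn_y 7 rows>= 5.5
[-0.001, -0.0, -0.075] turn_y 0 rows>= 1.2
[0.0, 0.07, 0.0] turn_y 0 rows>= 1.1
[360.73996375 187.02525205] [ 0.58496656 -0.17166244]
```

{"name": "apply_moves", "arguments": {
  "plan": [
    [0,-0.035,0,0,0,0,0.5],
    [0,-0.075,0,0,0,0,0.5],
    [0,-0.092,0,0,0,0,0.5],
    [-0.015,-0.092,-0.035,0,0,0,0.5],
    [-0.033,-0.092,-0.08,0,0,0,0.5]
  ]
}}

```text
time: 11.02
tool_pos: [0.5707, 0.0392, 0.1187]
tool_rot: [-1.571, 0.001, 0.003]
contact_force: [1.2, -0.8, -1.8]
opening: 0.0576
```

{"name": "apply_moves", "arguments": {
  "plan": [
    [-0.02,0,-0.05,0,2,0,0.5],
    [-0.04,0,-0.1,0,4,0,0.5],
    [-0.061,0,-0.15,0,6,0,0.5],
    [-0.082,0,-0.2,0,7,0,0.5],
    [-0.102,0,-0.25,0,7,0,0.5]
  ]
}}

```text
time: 11.65
tool_pos: [0.4683, -0.2119, 0.1188]
tool_rot: [-1.57, 0.001, -0.122]
contact_force: [0.0, -0.7, -1.4]
opening: 0.0575
```

Run:
```python
from h import *
plan((460,-274.4,120,-7),(460,-274.4,50,-7))
```

```text
now [ 468.3 -211.9  118.8] rot [-8.995e+01  8.000e-02 -6.980e+00] t 11.65 F [ 0.  -0.7 -1.4] open 0.0575
[-0.001, -0.001, -0.063] turn_y 0.0 rows>= 1.0
[0.0, 0.07, 0.0] turn_y 0 rows>= 1.1
```

{"name": "apply_moves", "arguments": {
  "plan": [
    [0,0,-0.04,0,0,0,0.5],
    [-0.001,0,-0.063,0,0,0,0.5],
    [-0.001,0.03,-0.063,0,0,0,0.5],
    [-0.001,0.064,-0.063,0,0,0,0.5],
    [-0.001,0.064,-0.063,0,0,0,0.5]
  ]
}}

```text
time: 12.28
tool_pos: [0.459, -0.2717, 0.0528]
tool_rot: [-1.567, 0.006, -0.122]
contact_force: [-0.8, -0.1, -1.0]
opening: 0.0573
```

Run:
```python
from h import *
plan((460,-274.4,38,-7))
a=cams.read_camera("scene")[150:350,50:270]
cv2.imwrite("pics/p5.png",cv2.resize(a,None,fx=2.8,fy=2.8))
```

```text
now [ 459.  -271.7   52.8] rot [-89.77   0.35  -6.98] t 12.28 F [-0.8 -0.1 -1. ] open 0.0573
[0.001, 0.015, -0.003] turn_y 0.0 rows>= 0.2
```

View pics/p5.png

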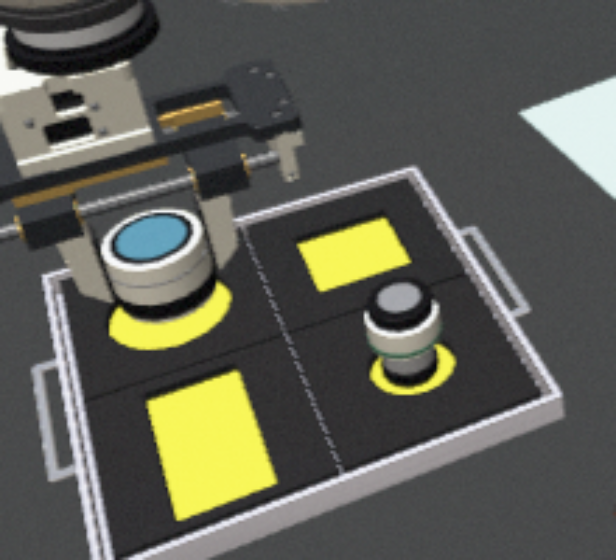

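The eyepiece stands upright and well centred in its pocket, with a yellow margin all round. The lens hangs upright above its own pocket, foot at about (165,300) in the crop and pocket at (170,325). Now I lower it.

{"name": "apply_moves", "arguments": {
  "plan": [
    [0,0.005,-0.001,0,0,0,0.5],
    [0,0.01,-0.001,0,0,0,0.5],
    [0,0.014,-0.001,0,0,0,0.5],
    [0,0.014,-0.001,0,0,0,0.5],
    [0,0.014,-0.001,0,0,0,0.5]
  ]
}}

```text
time: 12.95
tool_pos: [0.461, -0.2742, 0.0419]
tool_rot: [-1.571, -0.0, -0.122]
contact_force: [-0.1, 0.3, -1.3]
opening: 0.0575
```

{"name": "apply_moves", "arguments": {
  "plan": [
    [0,0.001,0,0,0,0,0.5],
    [0,0.002,0,0,0,0,0.5],
    [0,0.003,0,0,0,0,0.5],
    [0,0.003,0,0,0,0,0.5],
    [0,0.003,0,0,0,0,0.5]
  ]
}}

```text
time: 13.58
tool_pos: [0.4609, -0.2742, 0.0387]
tool_rot: [-1.571, -0.0, -0.122]
contact_force: [-0.0, 0.4, -2.4]
opening: 0.0578
```

{"name": "apply_moves", "arguments": {
  "plan": [
    [0,0.001,0,0,0,0,0.5],
    [0,0.002,0,0,0,0,0.5],
    [0,0.003,0,0,0,0,0.5],
    [0,0.004,0,0,0,0,0.5],
    [0,0.004,0,0,0,0,0.5]
  ]
}}

```text
time: 14.2
tool_pos: [0.4609, -0.2741, 0.0351]
tool_rot: [-1.571, -0.0, -0.121]
contact_force: [-2.3, 0.4, 3.5]
opening: 0.0576
```

{"name": "apply_moves", "arguments": {
  "plan": [
    [0,0,0,0,0,0,-0.8],
    [0,0,0,0,0,0,-0.8],
    [0,0,0,0,0,0,-0.8],
    [0,0,0,0,0,0,-0.8],
    [0,0,0,0,0,0,-0.8]
  ]
}}

```text
time: 14.82
tool_pos: [0.4609, -0.2742, 0.0347]
tool_rot: [-1.571, -0.0, -0.122]
contact_force: [0.6, -0.4, -0.5]
opening: 0.0823
```

{"name": "apply_moves", "arguments": {
  "plan": [
    [0,-0.015,0,0,0,0,-0.8],
    [0,-0.045,0,0,0,0,-0.8],
    [0,-0.085,0,0,0,0,-0.8],
    [0,-0.085,0.05,0,-6,0,-0.8],
    [0,-0.085,0.1,0,-12,0,-0.8]
  ]
}}

```text
time: 15.45
tool_pos: [0.4734, -0.1744, 0.1214]
tool_rot: [-1.572, -0.002, 0.09]
contact_force: [1.0, -0.1, 0.1]
opening: 0.0827
```

Run:
```python
from h import *
plan((480.5,105.5,115,22),(480.5,105.5,27.5,22))
```

```text
now [ 473.4 -174.4  121.4] rot [-90.08  -0.14   5.13] t 15.45 F [ 1.  -0.1  0.1] open 0.0827
[0.032, 0.006, 0.278] turn_y -16.9 rows>= 4.5
[0.0, 0.087, 0.0] turn_y 0 rows>= 1.4
```

{"name": "apply_moves", "arguments": {
  "plan": [
    [0.007,0.001,0.06,0,-4,0,-0.8],
    [0.014,0.003,0.12,0,-8,0,-0.8],
    [0.021,0.004,0.18,0,-12,0,-0.8],
    [0.028,0.006,0.24,0,-16,0,-0.8],
    [0.032,0.006,0.278,0,-17,0,-0.8]
  ]
}}

```text
time: 16.08
tool_pos: [0.4804, 0.1074, 0.1148]
tool_rot: [-1.571, -0.001, 0.388]
contact_force: [0.3, -0.3, 0.5]
opening: 0.0823
```

{"name": "apply_moves", "arguments": {
  "plan": [
    [0,0,0,0,0,0,-0.8],
    [0,0.025,0,0,0,0,-0.8],
    [0,0.025,0,0,0,0,-0.8],
    [0,0.025,0,0,0,0,-0.8],
    [0,0.025,0,0,0,0,-0.8]
  ]
}}

```text
time: 16.7
tool_pos: [0.4811, 0.1044, 0.0896]
tool_rot: [-1.571, -0.002, 0.384]
contact_force: [-0.2, -0.4, -0.5]
opening: 0.0827
```

Run:
```python
from h import *
plan((480.5,105.5,27.5,22))
a=cams.read_camera("scene")[110:270,220:420];b=cams.read_camera("top")
cv2.imwrite("pics/p6.png",np.hstack([cv2.resize(a,None,fx=2.2,fy=2.2),cv2.resize(b[150:310,310:460],None,fx=2.2,fy=2.2)]))
```

```text
now [481.1 104.4  89.6] rot [-9.003e+01 -9.000e-02  2.199e+01] t 16.7 F [-0.2 -0.4 -0.5] open 0.0827
[-0.0, 0.062, 0.001] turn_y -0.0 rows>= 1.0
```

View pics/p6.png

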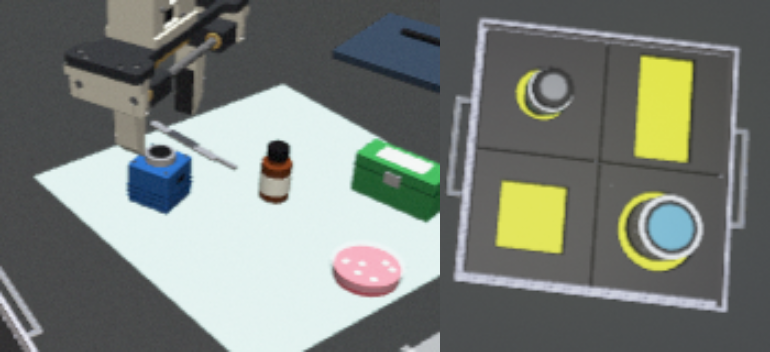

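The lens is in the large round pocket with a yellow margin around it, and the open fingers stand square over the blue camera. Next I go down and grip.

{"name": "apply_moves", "arguments": {
  "plan": [
    [0,0.025,0.001,0,0,0,-0.8],
    [0,0.05,0.001,0,0,0,-0.8],
    [0,0.062,0.001,0,0,0,-0.8],
    [0,0.062,0.001,0,0,0,-0.5],
    [0,0.062,0.001,0,0,0,0.5]
  ]
}}

```text
time: 17.42
tool_pos: [0.4808, 0.1058, 0.0275]
tool_rot: [-1.571, -0.001, 0.385]
contact_force: [0.7, -0.0, -0.2]
opening: 0.0669
```

{"name": "apply_moves", "arguments": {
  "plan": [
    [0,0,0,0,0,0,0.5],
    [0,0,0,0,0,0,0.5],
    [0,0,0,0,0,0,0.5],
    [0,0,0,0,0,0,0.5],
    [0,0,0,0,0,0,0.5]
  ]
}}

```text
time: 18.05
tool_pos: [0.4804, 0.1059, 0.0272]
tool_rot: [-1.571, -0.001, 0.385]
contact_force: [-2.0, 1.2, 6.7]
opening: 0.0457
```

Run:
```python
from h import *
plan((480.5,105.5,120,22),(474.3,-157.4,120,-7),(474.3,-157.4,55,-7))
print(ray("top",415,251.4,.053))
```

```text
now [480.4 105.9  27.2] rot [-9.001e+01 -5.000e-02  2.203e+01] t 18.05 F [-2.   1.2  6.7] open 0.0457
[-0.0, -0.093, -0.0] turn_y 0.0 rows>= 1.5
[-0.104, -0.0, -0.241] turn_y 29 rows>= 4.2
[0.0, 0.065, 0.0] turn_y 0 rows>= 1.0
[ 0.46355944 -0.27593029]
```

{"name": "apply_moves", "arguments": {
  "plan": [
    [0,-0.035,0,0,0,0,0.5],
    [0,-0.075,0,0,0,0,0.5],
    [0,-0.093,0,0,0,0,0.5],
    [0,-0.093,0,0,0,0,0.5],
    [-0.016,-0.093,-0.037,0,5,0,0.5]
  ]
}}

```text
time: 18.68
tool_pos: [0.4787, 0.0665, 0.1187]
tool_rot: [-1.57, 0.001, 0.299]
contact_force: [-0.0, -0.4, -1.4]
opening: 0.0458
```

Run:
```python
from h import *
plan((474.3,-157.4,120,-7),(474.3,-157.4,55,-7))
```

```text
now [478.7  66.5 118.7] rot [-8.996e+01  5.000e-02  1.712e+01] t 18.68 F [-0.  -0.4 -1.4] open 0.0458
[-0.07, -0.001, -0.213] turn_y 24.1 rows>= 3.6
[0.0, 0.065, 0.0] turn_y 0 rows>= 1.0
```

{"name": "apply_moves", "arguments": {
  "plan": [
    [-0.017,0,-0.052,0,6,0,0.5],
    [-0.034,0,-0.104,0,12,0,0.5],
    [-0.051,0,-0.156,0,18,0,0.5],
    [-0.066,0,-0.2,0,23,0,0.5],
    [-0.07,0,-0.213,0,24.1,0,0.5]
  ]
}}

```text
time: 19.3
tool_pos: [0.4738, -0.1609, 0.1182]
tool_rot: [-1.57, 0.002, -0.128]
contact_force: [0.3, 1.3, -2.1]
opening: 0.0458
```

{"name": "apply_moves", "arguments": {
  "plan": [
    [0,0,0,0,0,0,0.5],
    [0,0.035,0,0,0,0,0.5],
    [0,0.064,0,0,0,0,0.5],
    [0,0.064,0,0,0,0,0.5],
    [0,0.064,0,0,0,0,0.5]
  ]
}}

```text
time: 19.92
tool_pos: [0.4752, -0.1579, 0.0564]
tool_rot: [-1.571, -0.001, -0.122]
contact_force: [-0.1, -0.2, -1.4]
opening: 0.046
```

Run:
```python
from h import *
plan((474.3,-157.4,36,-7))
a=cams.read_camera("scene")[150:350,50:270]
cv2.imwrite("pics/p7.png",cv2.resize(a,None,fx=2.8,fy=2.8))
```

```text
now [ 475.2 -157.9   56.4] rot [-9.00e+01 -4.00e-02 -6.97e+00] t 19.93 F [-0.1 -0.2 -1.4] open 0.046
[-0.001, 0.02, 0.0] turn_y 0.0 rows>= 0.3
```

View pics/p7.png

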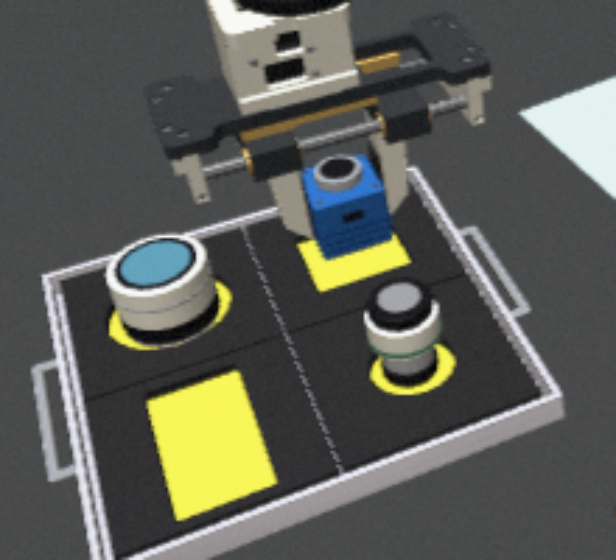

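The lens is down in its pocket, and the camera hangs squarely above the square one: housing foot at about (355,245) in the crop, pocket at (355,262). Now I lower it. The floor should be reached at TCP z ≈ 34 mm.

{"name": "apply_moves", "arguments": {
  "plan": [
    [-0.001,0.005,0,0,0,0,0.5],
    [-0.001,0.01,0,0,0,0,0.5],
    [-0.001,0.015,0,0,0,0,0.5],
    [-0.001,0.018,0,0,0,0,0.5],
    [-0.001,0.019,0,0,0,0,0.5]
  ]
}}

```text
time: 20.6
tool_pos: [0.4736, -0.1585, 0.0364]
tool_rot: [-1.571, 0.0, -0.123]
contact_force: [0.7, 0.4, -0.2]
opening: 0.0455
```

{"name": "apply_moves", "arguments": {
  "plan": [
    [0,0.001,0,0,0,0,0.5],
    [0,0.002,0,0,0,0,0.5],
    [0,0.003,0,0,0,0,0.5],
    [0,0.003,0,0,0,0,0.5],
    [0,0.003,0,0,0,0,0.5]
  ]
}}

```text
time: 21.22
tool_pos: [0.4737, -0.1586, 0.0342]
tool_rot: [-1.571, -0.0, -0.123]
contact_force: [-1.5, 0.7, 6.6]
opening: 0.0455
```

{"name": "apply_moves", "arguments": {
  "plan": [
    [0,0,0,0,0,0,-0.5],
    [0,0,0,0,0,0,-0.5],
    [0,0,0,0,0,0,-0.5],
    [0,0,0,0,0,0,-0.5],
    [0,0,0,0,0,0,-0.5]
  ]
}}

```text
time: 21.85
tool_pos: [0.4737, -0.1586, 0.0337]
tool_rot: [-1.571, -0.0, -0.123]
contact_force: [0.1, 0.5, 1.2]
opening: 0.0686
```

{"name": "apply_moves", "arguments": {
  "plan": [
    [0,-0.015,0,0,0,0,-0.5],
    [0,-0.045,0,0,0,0,-0.5],
    [0,-0.09,0,0,0,0,-0.5],
    [0.01,-0.09,0.05,0,-6,0,-0.5],
    [0.02,-0.09,0.1,0,-12,0,-0.5]
  ]
}}

```text
time: 22.48
tool_pos: [0.5066, -0.0613, 0.1256]
tool_rot: [-1.572, -0.003, 0.088]
contact_force: [0.9, -0.4, -1.3]
opening: 0.0691
```

Run:
```python
from h import *
plan((600,240,125,11.5),(615,291,95,11.5),(615,291,28,11.5))
```

```text
now [506.6 -61.3 125.6] rot [-90.05  -0.16   5.01] t 22.48 F [ 0.9 -0.4 -1.3] open 0.0691
[0.119, 0.001, 0.292] turn_y -6.5 rows>= 5.0
[0.025, 0.03, 0.047] turn_y 0.0 rows>= 1.0
[0.0, 0.067, 0.0] turn_y 0.0 rows>= 1.1
```

{"name": "apply_moves", "arguments": {
  "plan": [
    [0.023,0,0.056,0,-2,0,-0.5],
    [0.046,0,0.112,0,-4,0,-0.5],
    [0.068,0,0.168,0,-6,0,-0.5],
    [0.091,0,0.224,0,-6.5,0,-0.5],
    [0.114,0,0.28,0,-6.5,0,-0.5]
  ]
}}

```text
time: 23.1
tool_pos: [0.5958, 0.229, 0.1251]
tool_rot: [-1.571, -0.001, 0.2]
contact_force: [1.4, -1.1, 0.5]
opening: 0.0685
```

Run:
```python
from h import *
plan((615,291,95,11.5),(615,291,28,11.5))
```

```text
now [595.8 229.  125.1] rot [-9.000e+01 -8.000e-02  1.144e+01] t 23.1 F [ 1.4 -1.1  0.5] open 0.0685
[0.031, 0.03, 0.057] turn_y -0.1 rows>= 1.1
[0.0, 0.067, 0.0] turn_y 0.0 rows>= 1.1
```

{"name": "apply_moves", "arguments": {
  "plan": [
    [0.015,0.015,0.028,0,0,0,-0.5],
    [0.031,0.03,0.057,0,0,0,-0.5],
    [0.031,0.03,0.057,0,0,0,-0.5],
    [0.031,0.03,0.057,0,0,0,-0.5],
    [0.031,0.03,0.057,0,0,0,-0.5]
  ]
}}

```text
time: 23.72
tool_pos: [0.6148, 0.288, 0.095]
tool_rot: [-1.571, -0.001, 0.198]
contact_force: [0.3, -0.1, 0.5]
opening: 0.0688
```

Run:
```python
from h import *
plan((615,291,28,11.5))
a=cams.read_camera("scene")[80:240,280:480];b=cams.read_camera("top")
cv2.imwrite("pics/p8.png",np.hstack([cv2.resize(a,None,fx=2.2,fy=2.2),cv2.resize(b[150:310,310:460],None,fx=2.2,fy=2.2)]))
```

```text
now [614.8 288.   95. ] rot [-9.000e+01 -7.000e-02  1.137e+01] t 23.73 F [ 0.3 -0.1  0.5] open 0.0688
[0.001, 0.067, 0.003] turn_y -0.1 rows>= 1.1
```

View pics/p8.png

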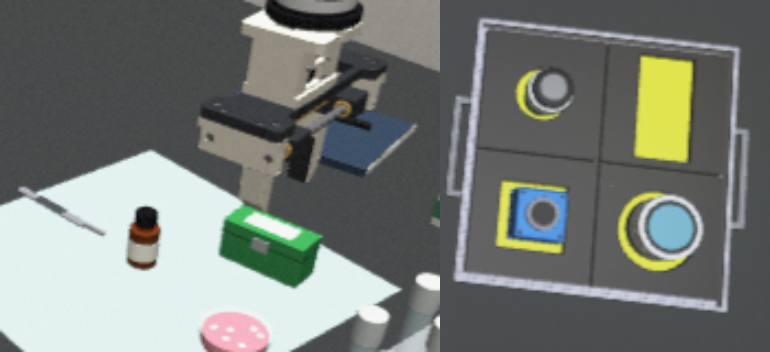

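The camera sits square in its pocket, and the jaws are lined up over the slide box. Next I go down and grip.

{"name": "apply_moves", "arguments": {
  "plan": [
    [0.001,0.025,0.003,0,0,0,-0.5],
    [0.001,0.05,0.003,0,0,0,-0.5],
    [0.001,0.067,0.003,0,0,0,-0.5],
    [0.001,0.067,0.003,0,0,0,-0.3],
    [0.001,0.067,0.003,0,0,0,0.6]
  ]
}}

```text
time: 24.45
tool_pos: [0.6155, 0.2922, 0.0278]
tool_rot: [-1.57, -0.002, 0.199]
contact_force: [0.4, 0.6, 0.7]
opening: 0.0541
```

{"name": "apply_moves", "arguments": {
  "plan": [
    [0,0,0,0,0,0,0.6],
    [0,0,0,0,0,0,0.6],
    [0,0,0,0,0,0,0.6],
    [0,0,0,0,0,0,0.6],
    [0,0,0,0,0,0,0.6]
  ]
}}

```text
time: 25.08
tool_pos: [0.6152, 0.2924, 0.0277]
tool_rot: [-1.57, -0.002, 0.2]
contact_force: [-0.6, 0.6, 6.2]
opening: 0.0358
```

Run:
```python
from h import *
plan((615,291,130,11.5),(577,-288.6,130,-7),(577,-288.6,55,-7))
```

```text
now [615.2 292.4  27.7] rot [-89.98  -0.09  11.44] t 25.07 F [-0.6  0.6  6.2] open 0.0358
[-0.001, -0.102, -0.001] turn_y -0.1 rows>= 1.6
[-0.153, -0.0, -0.56] turn_y 18.5 rows>= 9.3
[0.0, 0.075, 0.0] turn_y 0 rows>= 1.2
```

{"name": "apply_moves", "arguments": {
  "plan": [
    [0,-0.035,0,0,0,0,0.6],
    [0,-0.075,0,0,0,0,0.6],
    [0,-0.102,0,0,0,0,0.6],
    [-0.01,-0.102,-0.035,0,0,0,0.6],
    [-0.023,-0.102,-0.085,0,0,0,0.6]
  ]
}}

```text
time: 25.7
tool_pos: [0.6085, 0.2044, 0.1284]
tool_rot: [-1.571, 0.0, 0.202]
contact_force: [0.5, -1.2, -2.2]
opening: 0.0358
```

{"name": "apply_moves", "arguments": {
  "plan": [
    [-0.014,0,-0.052,0,2,0,0.6],
    [-0.028,0,-0.104,0,4,0,0.6],
    [-0.043,0,-0.156,0,6,0,0.6],
    [-0.057,0,-0.208,0,8,0,0.6],
    [-0.071,0,-0.26,0,10,0,0.6]
  ]
}}

```text
time: 26.32
tool_pos: [0.5904, -0.0663, 0.1283]
tool_rot: [-1.571, 0.001, 0.024]
contact_force: [0.6, -0.1, -1.1]
opening: 0.0357
```

Run:
```python
from h import *
plan((577,-288.6,130,-7),(577,-288.6,55,-7))
```

```text
now [590.4 -66.3 128.3] rot [-8.998e+01  5.000e-02  1.370e+00] t 26.32 F [ 0.6 -0.1 -1.1] open 0.0357
[-0.019, -0.002, -0.222] turn_y 8.4 rows>= 3.6
[0.0, 0.075, 0.0] turn_y 0 rows>= 1.2
```

{"name": "apply_moves", "arguments": {
  "plan": [
    [-0.005,0,-0.053,0,3,0,0.6],
    [-0.009,0,-0.106,0,6,0,0.6],
    [-0.014,0,-0.16,0,8.4,0,0.6],
    [-0.018,0,-0.205,0,8.4,0,0.6],
    [-0.019,0,-0.222,0,8.4,0,0.6]
  ]
}}

```text
time: 26.95
tool_pos: [0.5766, -0.2896, 0.1279]
tool_rot: [-1.571, 0.001, -0.124]
contact_force: [0.2, 0.0, -1.0]
opening: 0.0359
```

{"name": "apply_moves", "arguments": {
  "plan": [
    [0,0,0,0,0,0,0.6],
    [0,0.035,0,0,0,0,0.6],
    [0,0.073,0,0,0,0,0.6],
    [0,0.073,0,0,0,0,0.6],
    [0,0.073,0,0,0,0,0.6]
  ]
}}

```text
time: 27.58
tool_pos: [0.5786, -0.2863, 0.0571]
tool_rot: [-1.571, -0.002, -0.12]
contact_force: [-0.5, -0.2, -2.1]
opening: 0.0357
```

Run:
```python
from h import *
plan((577,-288.6,36,-7))
a=cams.read_camera("scene")[150:350,50:270]
cv2.imwrite("pics/p9.png",cv2.resize(a,None,fx=2.8,fy=2.8))
```

```text
now [ 578.6 -286.3   57.1] rot [-9.003e+01 -9.000e-02 -6.890e+00] t 27.57 F [-0.5 -0.2 -2.1] open 0.0357
[-0.001, 0.021, -0.002] turn_y 0.1 rows>= 0.3
```

View pics/p9.png

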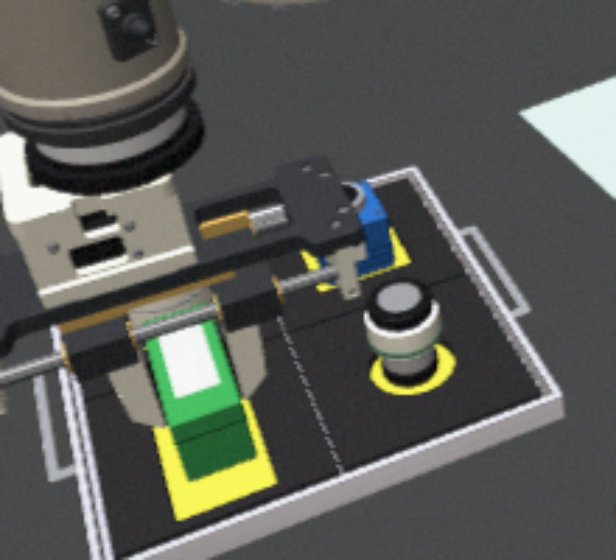

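The slide box hangs level over the long pocket: its outer bottom edge runs from about (187,481) to (255,458) in the crop, and the pocket's outer edge from (178,520) to (277,485). I'll check the lengthwise fit numerically before lowering.

Run:
```python
from h import *
f=lambda x,y,z: ray("scene",x/2.8+50-.3,y/2.8+150-.3,z)*1000
z=.057-.0257
w=(f(187,481,z)+f(255,458,z))/2; t=(f(165,420,z+.044)+f(242,398,z+.044))/2
u=np.array([np.cos(np.radians(-7)),np.sin(np.radians(-7))])
print("box end low/top",w,t,"centre est",w-42*u,t-42*u,"tcp",np.array(robot.observe()["tool_pos"])*1000)
print("pocket end (rim z17)",(f(178,520,.017)+f(277,485,.017))/2)
im=cams.read_camera("scene");h,s,v=cv2.split(cv2.cvtColor(im,cv2.COLOR_BGR2HSV))
m=((h>50)&(h<80)&(s>150));m[:,280:]=0;m[:240]=0
for c in blobs(m,60):
    x,y,wd,ht=cv2.boundingRect(c); i=c[:,0,1].argmax(); print("lowest",c[i,0],f((c[i,0,0]-50+.3)*2.8,(c[i,0,1]-150+.3)*2.8,z), proj("scene",(*( (577+41.7+2.2*0)/1000,-.2886-.0051),z)))
```

```text
box end low/top [ 618.25715048 -290.38751517] [ 617.11034072 -289.20442164] centre est [ 576.57021211 -285.26900275] [ 575.42340235 -284.08590922] tcp [ 578.84284097 -286.78503517   57.67310471]
pocket end (rim z17) [ 628.06151554 -293.23611454]
lowest [117 320] [ 613.19634862 -305.95446771] [126.60630784 318.58731166]
```

{"name": "apply_moves", "arguments": {
  "plan": [
    [0,0.005,-0.002,0,0,0,0.6],
    [0,0.01,-0.002,0,0,0,0.6],
    [0,0.015,-0.002,0,0,0,0.6],
    [0,0.019,-0.002,0,0,0,0.6],
    [0,0.02,-0.002,0,0,0,0.6]
  ]
}}

```text
time: 28.3
tool_pos: [0.5771, -0.2889, 0.0352]
tool_rot: [-1.57, 0.001, -0.122]
contact_force: [0.1, 0.1, -1.3]
opening: 0.036
```

{"name": "apply_moves", "arguments": {
  "plan": [
    [0,0.001,0,0,0,0,0.6],
    [0,0.002,0,0,0,0,0.6],
    [0,0.003,0,0,0,0,0.6],
    [0,0.003,0,0,0,0,0.6],
    [0,0.003,0,0,0,0,0.6]
  ]
}}

```text
time: 28.92
tool_pos: [0.5775, -0.2891, 0.0347]
tool_rot: [-1.571, -0.001, -0.122]
contact_force: [-4.3, 1.9, 9.5]
opening: 0.0357
```

Contact at the expected height of 34.7 mm. I'll release, rise and move clear.

{"name": "apply_moves", "arguments": {
  "plan": [
    [0,0,0,0,0,0,-0.3],
    [0,0,0,0,0,0,-0.3],
    [0,0,0,0,0,0,-0.3],
    [0,0,0,0,0,0,-0.3],
    [0,0,0,0,0,0,-0.3]
  ]
}}

```text
time: 29.55
tool_pos: [0.5774, -0.289, 0.0326]
tool_rot: [-1.571, 0.0, -0.122]
contact_force: [0.2, -0.3, -0.0]
opening: 0.0595
```

{"name": "apply_moves", "arguments": {
  "plan": [
    [0,-0.015,0,0,0,0,-0.3],
    [0,-0.045,0,0,0,0,-0.3],
    [0,-0.09,0,0,0,0,-0.3],
    [0,-0.14,0,0,0,0,-0.3],
    [-0.04,-0.16,0.04,0,0,0,-0.3]
  ]
}}

```text
time: 30.18
tool_pos: [0.545, -0.2472, 0.1972]
tool_rot: [-1.575, -0.009, -0.124]
contact_force: [1.4, 0.4, -0.6]
opening: 0.0597
```

{"name": "apply_moves", "arguments": {
  "plan": [
    [-0.04,0,0.04,0,0,0,-0.3],
    [-0.08,0,0.08,0,0,0,-0.3],
    [-0.1,0,0.13,0,0,0,-0.3],
    [-0.1,0,0.18,0,0,0,-0.3],
    [-0.1,0,0.23,0,0,0,-0.3]
  ]
}}

```text
time: 30.8
tool_pos: [0.4713, -0.0027, 0.1942]
tool_rot: [-1.571, -0.003, -0.122]
contact_force: [0.6, 0.1, -0.6]
opening: 0.0598
```

{"name": "apply_moves", "arguments": {
  "plan": [
    [0,0,0.05,0,0,0,-0.3],
    [0,0,0.08,0,0,0,-0.3],
    [0,0,0.08,0,0,0,-0.3],
    [0,0,0.08,0,0,0,-0.3],
    [0,0,0.08,0,0,0,-0.3]
  ]
}}

```text
time: 31.42
tool_pos: [0.4809, 0.0743, 0.193]
tool_rot: [-1.571, -0.0, -0.123]
contact_force: [-0.7, -0.5, -0.9]
opening: 0.0599
```

Run:
```python
from h import *
plan()
a=cams.read_camera("scene");b=cams.read_camera("top")
cv2.imwrite("pics/scene1.png",a);cv2.imwrite("pics/top1.png",b)
cv2.imwrite("pics/p10.png",np.hstack([cv2.resize(a[180:350,50:270],(440,340)),cv2.resize(b[150:300,310:460],(340,340))]))
```

```text
now [480.9  74.3 193. ] rot [-9.001e+01 -2.000e-02 -7.050e+00] t 31.43 F [-0.7 -0.5 -0.9] open 0.0599
```

View pics/p10.png

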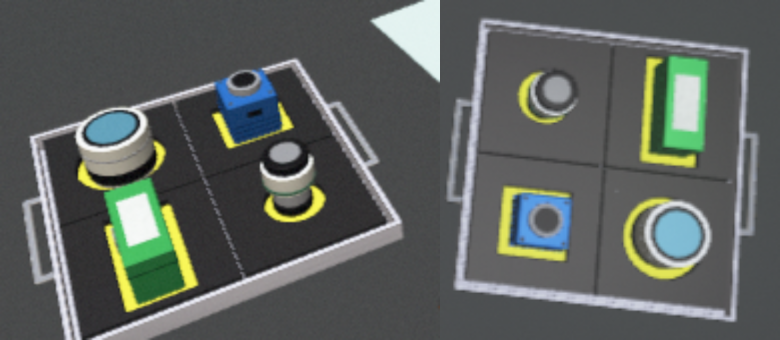

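View pics/scene1.png

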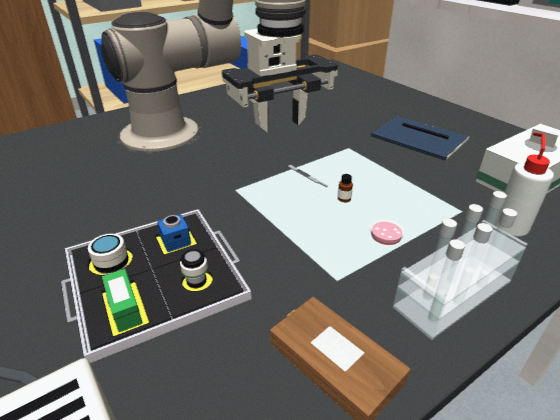

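All four stand in their own pockets with yellow showing around each. The oil bottle (345,188) and dish (387,232) are where they were. I'll do one numeric check, then hand in.

Run:
```python
from h import *
P=dict(eye=(591,-171.6),lens=(459.7,-274.4),cam=(474,-157.4),box=(577,-288.6))
T=dict(eye=((557,91),.065),lens=((679,233),.053),cam=((546,221),.061),box=((686,104),.053))
S=dict(eye=((287,151),.065),lens=((115,128),.053),cam=((243,79),.061),box=((138,219),.053))
for k in P:
    (x,y),z=T[k];t=ray("top",(x-440)*150/340+310,y*150/340+150,z)*1000
    (x,y),z=S[k];s=ray("scene",x/2+50,y/2+180,z)*1000
    print(k,"off top",(t-P[k]).round(1),"scene",(s-P[k]).round(1))
a,b=cv2.imread("pics/scene0.png").astype(int),cv2.imread("pics/scene1.png").astype(int)
print("oil/dish mean pixel change",abs(a-b)[172:205,335:356].mean().round(1),abs(a-b)[218:248,368:406].mean().round(1))
robot.hand_in()
```

```text
eye off top [-6.3 -1.5] scene [-3.1  3.9]
lens off top [ 1.1 -2.2] scene [4.8 4.8]
cam off top [-2.5 -2.2] scene [0.1 0.8]
box off top [-2.2 -1.6] scene [1.9 1.6]
oil/dish mean pixel change 8.1 1.2
the job is handed in; nothing more can be done
```

All four accessories are in their own cut-outs in the tray, each lowered until contact and then released. I handed the job in at about 31.5 s of the 93 s allowed; it reports no verdict.

- **Position:** The last pictures show all four upright, with yellow floor visible around each one. The last position estimates put the eyepiece about 5–6 mm off its pocket centre, the lens 2–7 mm, and the camera and slide box about 3 mm or less. The limit is 13 mm. These come from points I picked by eye.
- **Camera disagreement:** The top and scene cameras differ by 3–7 mm from each other, so the offsets are only that accurate.
- **Height:** The arm met contact at the expected height for each cut-out floor, within about 1 mm.
- **Oil bottle and petri dish:** I never worked close to either, and both look unmoved. The dish area barely changed between the first and last scene pictures (1.2 grey levels). The oil bottle area changed more (8.1). I put that down to the neighbouring eyepiece and lens having been removed from that patch, but I did not measure the bottle's position again.

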